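Load a specimen block under the spring flap of a video microscope

ROBOT

A 6-joint arm with a two-finger parallel gripper is mounted at the origin on the work surface. World frame = base frame: x ahead of the robot, y to its left, z up, the work surface at z = 0. Lengths are in mm, angles in rad, forces in N, time in s.
With the tool pointing down it reaches from about 350 to 875 mm from the base axis. Payload 4.2 kg.
Tool frame: the origin (TCP) lies at the very end of the fingers, on their centre line; the grasp point (between the pads) lies 19 mm behind it; z points along the fingers, y is the direction in which the jaws open and shut (so a half turn about z gives the same grasp; the last joint's range is limited). The gripper opens to 85 mm and grips with 20 to 120 N. Pads are 22 mm wide; open, the fingers measure 114 mm over their backs; the gripper's body (76 mm by 85 mm) begins 54 mm behind the grasp point. The pads swing forward as they close: fully open they stand 13 mm farther back than shut.
Start: joints at [-0.944, 0.385, 0.008, 0, -1.194, -0.259], TCP at [224.741, -583.173, 231.312] pointing down, gripper open.
Joint ranges: [-3.14, 3.14], [-1.21, 2.06], [-1.07, 1.41], [-3.16, 2.05], [-2.99, -0.16], [-3.1, 3.1]. Speed limits (rad/s): [2.79, 2.79, 3.14, 3.14, 3.14, 3.14].

INTERFACE

Orientations are given as a unit quaternion [x, y, z, w].
In Python, from bench import read_state, get_image, camera_params, job_done gives the robot as it stands.
- The arm moves only by the tool send_rows, never from a script. Its arguments are lists of equal length, an entry for each row: "translation": the shift along the tool's x, y, z in m, a list of three; "yaw": the turn about the tool's z in degrees; "fingers": the closure in counts, from 0 (fully open) to 255 (shut). A call has 1 to 12 rows; each row is the pose to reach, as a shift and turn from the pose measured when the call began, along the tool's axes at that moment; what a row does not reach only later rows make up. A row lasts 1/10 s, in which the tool goes at most 50 mm and 8.59 degrees, less where a joint would pass 70% of its speed; a pose out of reach is approached as far as the arm can. A call with a gripper value outside its range is refused whole. The fingers move at their own pace and stop on an object; the grip force is fixed at half the most. Time passes only in rows, so rows that repeat a pose let the fingers close. It gives the time, the measured TCP pose, the force and the opening at its end, in the units of the state.
- read_state(): the state, without advancing time (a new reading comes with each control period).
- get_image(name): name is "scene" or "top" or "wrist"; returns the picture (480x640x3 uint8, blue, green, red); there is no depth.
- camera_params(name): a dict with "mtx" (3x3 intrinsics, pixels), "rvec" (rotation vector, rad) and "tvec" (3), from world to camera coordinates, as OpenCV has them; the wrist camera has in their place "tool_from_camera" (4x4, takes a point from camera to tool coordinates, whose origin is the TCP and whose axes are the flange's). Camera axes: x right, y down, z forward; pixel columns grow to the right and rows downward; lengths in mm; the calibration is good to about 2 mm. A picture is of the moment at which its call begins: read the wrist's pose just before it. camera_params takes no time and is no camera call.
- job_done(): hands the job in, once; it reports no verdict.
The state is a dict: "clock": time; "joints": joint angles; "joint_vel": joint speeds; "joint_efforts": joint torques, N m; "position": TCP position; "ee_rot": TCP orientation; "contact_force": force on the tool from outside, world axes, zero at the start; "wrist_torque": the same for the moment, N m; "gripper_width": finger opening in mm.
Only numpy, scipy, OpenCV 4.12 (cv2) and the standard library are available. Lean on these libraries where they do the work, as an engineer would, in place of code of your own. Each camera call takes 0.05 s, during which the arm holds its last target.

TASK

Load the clear beetle block that lies in the channel of the microscope stage: press the ribbed thumb bar down with one fingertip so that the spring flap stays open, and with the other fingertip push the block along the channel under the flap until it is fully home against the back stop, keeping the flap held clear of it all the way. Then let go of the bar so that the flap closes on the block and clamps it, and move away. Only push the block, never pick it up, and leave the other things on the bench and on the stage where they are.

Things in the scene. Friction and masses are not known exactly. Their poses are not given: they have to be found in the camera images.
- scope: Bench video microscope, fixed: white, black stage deck. Origin on the table under the middle of the flap's front edge, on the channel's centre line; x along the channel towards the back stop, y to the left (the thumb bar's side), z up. Offsets given for other entries are in this frame. Base plate 24 mm high, x -155 to 150, y -140 to 85 mm. Deck top 45 mm above the table, x -145 to 65, y -66 to 27 mm.
- mouth (a point): Middle of the loading channel at deck height, under the flap's front edge: (0, 0, 45) mm. The channel runs along x on the flat deck between two aluminium rails, 3 mm high, 4 mm wide, 34 mm apart (inner faces y = -17 and 17 mm), from x = -140 mm to the back stop.
- stop (a point): Middle of the front face of the back stop at deck height: (37, 0, 45) mm. The stop is an aluminium bar 42 mm wide, 13 mm high. The block is home when its far end touches this face. To the right stands the pillar at (92, -106) mm, 330 mm high; its boom is swung aside and holds the camera, 56 mm across, at (92, -241) mm, 160 to 312 mm above the table. Nothing else is higher than 61 mm.
- pin (a point): Point of the flap's hinge pin above the flap's front edge line: (0, 30, 56) mm. The pin runs along x, parallel to the channel, along the left edge of the deck. Three hinge lugs on it (x = -113, -35 and 41 mm, each 8 mm wide, y = 22 to 35 mm) rise to 61 mm above the table.
- flap (a joint): Angle of the steel spring flap (over x = 0 to 36, y = -16 to 27 mm) in rad: 0 shut, free edge on the deck, and no block can push under it; 0.21 level on a block; clear of a block above 0.27; 0.66 fully open. Flap and thumb bar are one rocker: bar pressed down = flap up, let go = sprung shut. A fingertip 25 to 30 mm from the pin, 4 mm above deck height, holds it at 0.4 to 0.5 with about 5 N.
- bar (a point): Point on top of the black ribbed thumb bar, y = 56 mm, x = -60 mm, about 60 mm above the table when the flap is shut. The bar is 3 mm thick, x -108 to 35 mm, y 39 to 72 mm, its top straight along x, so a fingertip may slide along it while keeping it down. When the flap is level its top is level, 55 mm above the table. Below it there is only the base plate.
- block: The block to load: clear resin with a green-winged black beetle, a blue mark at its near end, 70 mm long (x), 28 mm wide (y), 10 mm high (z), about 26 g. Origin: centre of its underside. It lies loose in the channel in front of the flap, lengthwise. When home its origin is at x = 2 mm in the microscope's frame and 33 mm of it stand out in front of the flap.
- spare: Bystander: a like block with an orange-winged beetle, 70 x 28 x 10 mm, lying on the deck to the right of the channel. Origin at the centre of its underside.
- dish: Bystander: covered Petri dish, 91 mm across, 16 mm high. Origin at the centre of its underside.
- amber: Bystander: brown glass bottle, 56 mm across, 120 mm high. Origin at the centre of its underside.
- forceps: Bystander: steel forceps lying flat, 125 mm long (x), 16 mm wide, 8 mm high. Origin at the middle, on the table.
- loupe: Bystander: black magnifier, a cylinder 40 mm across, 26 mm high. Origin at the centre of its underside.
- slidebox: Bystander: blue slide box, 98 x 84 x 30 mm. Origin at the centre of its underside.
There are look-alikes about, which are no part of the job. Leave any pink or purple look-alike of the block alone.

How it is judged:
By the outcome, as a careful person would: the job done as asked, in the order asked, and still so for the second after the job is handed in, with the robot touching nothing.
It also fails if it takes over 46 s, if anything falls off the work surface, if the arm or the gripper's body presses on something with over 40 N, if the wrist force passes 120 N, or if a joint passes its speed limit or range.

## Working session

There is one attempt and no reset: what is moved stays moved. The work goes in short steps, Python scripts to look and compute and a tool call to move; the robot and the scene stay as the last step left them, time stands still between calls to the robot, and variables do not carry over. Pictures are saved under pics/ and viewed, and the job is handed in when it is done.

Besides the shell and the picture viewer there is one more tool, called after ">>>" as name(argument=value, ...), one argument or row to a line, values as JSON. send_rows: Moves the arm, as the interface text tells. Its arguments: {"type":"object","properties":{"translation":{"type":"array","items":{"type":"array","items":{"type":"number"}}},"yaw":{"type":"array","items":{"type":"number"}},"fingers":{"type":"array","items":{"type":"number"}}},"required":["translation","yaw","fingers"]}

```bash
ls; mkdir -p pics
python3 - <<'E'
from bench import *
import cv2
s=read_state();print(s)
for n in("scene","top"):
    cv2.imwrite(f"pics/{n}0.png",get_image(n));print(n,camera_params(n))
print(camera_params("wrist"))
E
```

```text
pics
{'clock': 0.0, 'joints': array([-9.44401731e-01,  3.85564614e-01,  6.61407554e-03, -5.02877786e-04,
       -1.19399445e+00, -2.58614083e-01]), 'joint_vel': array([-0.00030014, -0.00028254,  0.00021707,  0.00018484,  0.00088547,
        0.00158251]), 'joint_efforts': array([-3.38301525e-04, -3.92289305e+01,  1.88399720e+01,  4.18609098e+00,
       -4.59521951e-03, -1.16870771e-05]), 'position': array([ 224.53024271, -582.64587584,  230.21154474]), 'ee_rot': array([-1.82764298e-01,  9.83156143e-01,  1.07092333e-03, -2.48841516e-04]), 'contact_force': array([-0.64712215, -0.92159765,  0.08614825]), 'wrist_torque': array([-0.01409845,  0.00939855,  0.02686633]), 'gripper_width': 85.37805247204031}
scene {'mtx': array([[588.23891486,   0.        , 318.7098342 ],
       [  0.        , 588.23891486, 236.59210107],
       [  0.        ,   0.        ,   1.        ]]), 'rvec': array([ 1.83166672,  1.26999797, -0.66909491]), 'tvec': array([-160.83887525, -200.50753786, 1651.43130261])}
top {'mtx': array([[465.31923053,   0.        , 316.09437974],
       [  0.        , 465.31923053, 242.21000045],
       [  0.        ,   0.        ,   1.        ]]), 'rvec': array([ 2.21945336, -2.1593883 ,  0.1130314 ]), 'tvec': array([-47.99006178, 540.83100731, 960.74163856])}
{'mtx': array([[366.24069748,   0.        , 318.9820122 ],
       [  0.        , 366.24069748, 240.39716253],
       [  0.        ,   0.        ,   1.        ]]), 'tool_from_camera': array([[-3.19842916e-04, -9.56751380e-01, -2.90906676e-01,
         7.48535560e+01],
       [ 9.99999941e-01, -3.42753659e-04,  2.77997733e-05,
        -8.52979763e-01],
       [-1.26306799e-04, -2.90906650e-01,  9.56751433e-01,
        -1.42844869e+02],
       [ 0.00000000e+00,  0.00000000e+00,  0.00000000e+00,
         1.00000000e+00]])}
```

View pics/scene0.png

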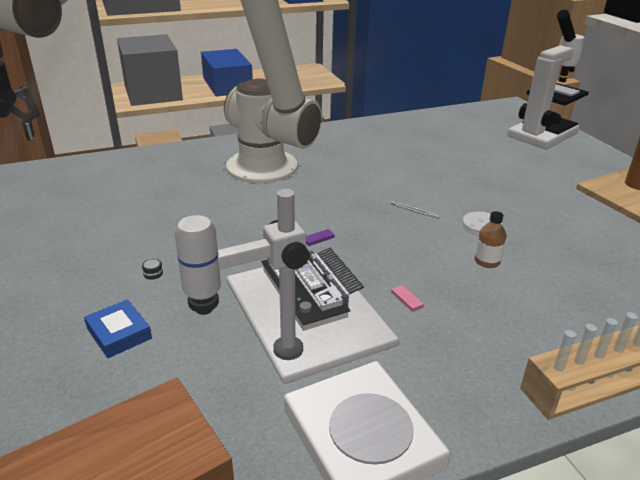

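View pics/top0.png

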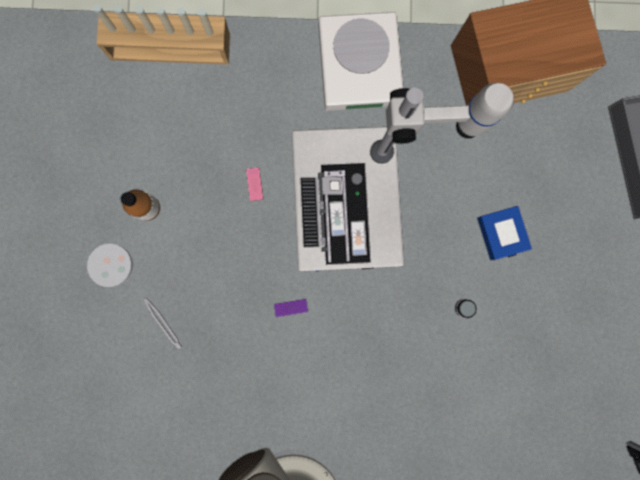

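Candidates for the block (top view): the green-winged block in the channel at (337,217), the orange-winged spare at (358,238), pink at (254,184) and purple at (291,308). By the description it's the one at (337,217). Next, a close crop and a rough pose from the base plate.

```bash
cat > h.py <<'E'
import numpy as np, cv2
from bench import *
from scipy.spatial.transform import Rotation as R
def cam(name,st=None):
    p=camera_params(name)
    if name=="wrist":
        T=np.eye(4);T[:3,:3]=R.from_quat(st["ee_rot"]).as_matrix();T[:3,3]=st["position"]
        W=T@p["tool_from_camera"]; return p["mtx"],W[:3,:3],W[:3,3]
    Rm=cv2.Rodrigues(p["rvec"])[0]; return p["mtx"],Rm.T,-Rm.T@p["tvec"]
def ray(c,uv,z):
    K,Rw,o=c; d=Rw@np.linalg.inv(K)@np.array([uv[0],uv[1],1.]); return o+d*(z-o[2])/d[2]
def proj(c,P):
    K,Rw,o=c; q=K@(Rw.T@(np.asarray(P,float)-o)); return q[:2]/q[2]
E
python3 - <<'E'
from h import *
c=cam("top")
im=cv2.imread("pics/top0.png")
cv2.imwrite("pics/top_crop.png",cv2.resize(im[115:285,270:430],None,fx=3.5,fy=3.5,interpolation=cv2.INTER_CUBIC))
hsv=cv2.cvtColor(im,cv2.COLOR_BGR2HSV)
m=((hsv[...,2]>165)&(hsv[...,1]<40)).astype(np.uint8); m[:125]=0;m[280:]=0;m[:,:285]=0;m[:,410:]=0
m=cv2.morphologyEx(m,cv2.MORPH_CLOSE,np.ones((3,3)))
cs=max(cv2.findContours(m,0,2)[0],key=cv2.contourArea)
r=cv2.minAreaRect(cs);b=cv2.boxPoints(r);print(b)
for q in b: print(ray(c,q,24).round(1))
E
```

```text
[[292.2444  131.13123]
 [395.91406 126.19457]
 [402.5702  265.97284]
 [298.9005  270.9095 ]]
[779.9  24.5  24. ]
[ 798.4 -199.    24. ]
[ 496.7 -216.9   24. ]
[480.4   1.4  24. ]
```

View pics/top_crop.png

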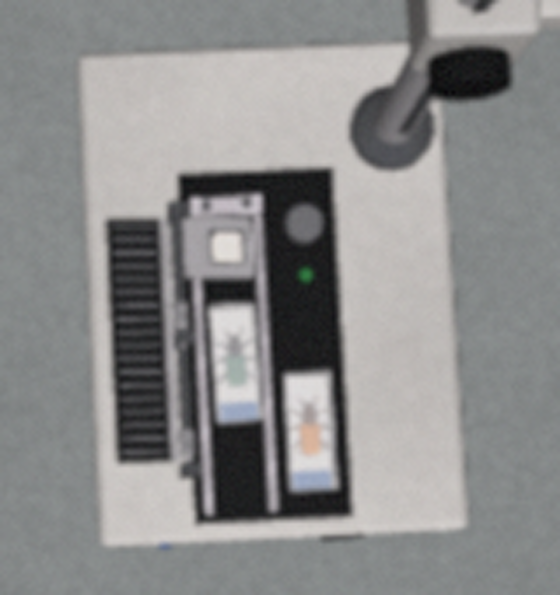

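```bash
cat >> h.py <<'E'
def shift(target,st):
    M=R.from_quat(st["ee_rot"]).as_matrix()
    return M.T@(np.asarray(target,float)-st["position"])
E
python3 - <<'E'
from h import *
s=read_state(); M=R.from_quat(s["ee_rot"]).as_matrix();print(M.round(3))
O=np.array([641,-73,0]);a=.065;ex=np.array([np.cos(a),np.sin(a),0]);ey=np.array([-np.sin(a),np.cos(a),0])
t=O-70*ex+15*ey+[0,0,210];print(t,shift(t,s)/1000)
print(np.degrees(a), np.degrees(np.arctan2(-M[1,0],-M[0,0])))
E
```

```text
[[-0.933 -0.359 -0.001]
 [-0.359  0.933  0.002]
 [ 0.     0.002 -1.   ]]
[570.17350936 -62.57847306 210.        ] [-0.50947463  0.36113068  0.02098646]
3.724225668350351 21.062738798357827
```

>>> send_rows(
  translation=[
    [-0.04,0.028,0],
    [-0.08,0.056,0],
    [-0.12,0.085,0],
    [-0.16,0.113,0],
    [-0.2,0.142,0],
    [-0.24,0.17,0],
    [-0.28,0.198,0],
    [-0.32,0.227,0],
    [-0.36,0.255,0],
    [-0.4,0.284,0],
    [-0.44,0.312,0],
    [-0.48,0.34,0.01],
  ],
  yaw=[0,0,0,2,4,6,8,10,12,14,16,17.3],
  fingers=[105,105,105,105,105,105,105,105,105,105,105,105],
)

```text
clock: 1.3
position: [551.7, -91.0, 222.0]
ee_rot: [-0.033, 0.999, 0.001, 0.001]
contact_force: [0.3, 0.0, 0.4]
gripper_width: 50.5
```

Run:
```python
from h import *
s=read_state();print(s["clock"],s["position"],s["ee_rot"],s["gripper_width"],s["contact_force"])
cv2.imwrite("pics/w1.png",get_image("wrist"))
np.save("w1.npy",np.r_[s["position"],s["ee_rot"]])
```

```text
1.3 [551.7177208  -90.97023829 222.01750946] [-3.25755880e-02  9.99468415e-01  8.05198686e-04  1.03434279e-03] 50.47488963859294 [0.26268952 0.00603549 0.44166054]
```

View pics/w1.png

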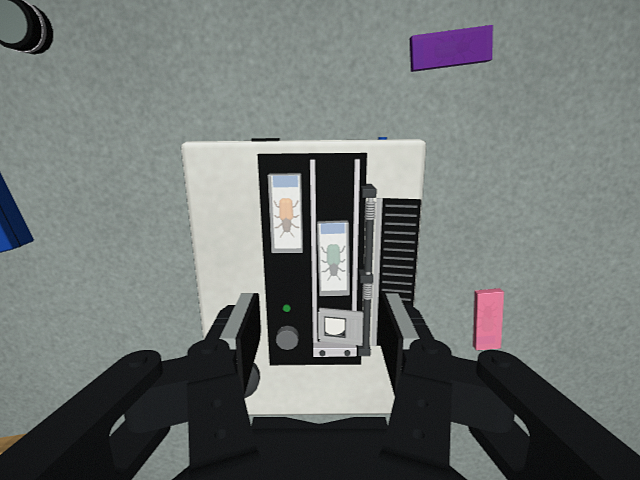

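Run:
```python
from h import *
im=cv2.imread("pics/w1.png")
cv2.imwrite("pics/w1c.png",cv2.resize(im[135:375,245:430],None,fx=2.5,fy=2.5,interpolation=cv2.INTER_CUBIC)) if 0 else cv2.imwrite("pics/w1c.png",cv2.resize(im[135:375,170:430],None,fx=2.5,fy=2.5,interpolation=cv2.INTER_CUBIC))
```

```text
(no output)
```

View pics/w1c.png

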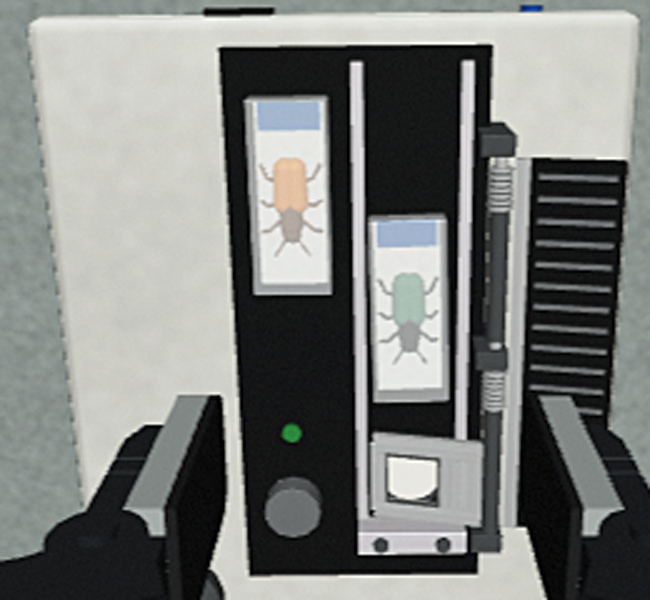

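Run:
```python
from h import *
v=np.load("w1.npy");st=dict(position=v[:3],ee_rot=v[3:]);c=cam("wrist",st)
L=[("dNR",220,46,45,-145,-66),("dNL",492,44,45,-145,27),("dFR",249,574,45,65,-66),("railR",357,61,48,-140,-19),("railL",468,60,48,-140,19),
("stopR",358,533,58,37,-21),("stopL",467,531,58,37,21),("barNi",532,158,56.9,-108,39),("barNo",627,160,63.5,-108,72)]
W=[];S=[]
for n,x,y,z,a,b in L:
    p=ray(c,(170+x/2.5,135+y/2.5),z);W.append(p[:2]);S.append((a,b))
W=np.array(W);S=np.array(S)
Rr,rssd=R.align_vectors(np.c_[W-W.mean(0),W[:,0]*0],np.c_[S-S.mean(0),S[:,0]*0])
th=Rr.as_rotvec()[2];M=Rr.as_matrix()[:2,:2];O=W.mean(0)-M@S.mean(0)
print("ang",np.degrees(th),"O",O)
for l,w,s in zip(L,W,S): print(l[0],w.round(1),"resid",(M.T@(w-O)-s).round(1))
for n,x,y in [("bNR",369,215),("bNL",446,214),("bFR",374,402),("bFL",448,400)]:
    p=ray(c,(170+x/2.5,135+y/2.5),55);print(n,(M.T@(p[:2]-O)).round(1))
np.save("scope.npy",[O[0],O[1],th])
t=camera_params("top");ct=cam("top")
print("in top:",proj(ct,[*(O+M@[-145,27]),45]),proj(ct,[*(O+M@[65,-66]),45]))
```

```text
ang 4.236468695463195 O [640.74202251 -70.90056596]
dNR [ 500.9 -147. ] resid [-0.1  0.4]
dNL [494.2 -54.7] resid [ 0.1 -0. ]
dFR [ 710.1 -131.9] resid [-0.4  0.1]
railR [ 502.6 -100.2] resid [0.1 0. ]
railL [499.8 -62.7] resid [ 0.1 -0.4]
stopR [679.5 -89. ] resid [0.3 0.1]
stopL [675.9 -47.2] resid [-0.2  0. ]
barNi [530.3 -38.8] resid [0.2 1.2]
barNo [527.7  -8.4] resid [-0.1 -1.4]
bNR [-87.9 -15.4]
bNL [-88.   11.4]
bFR [-16.5 -14.3]
bFL [-17.1  13.1]
in top: [326.18593026 264.76004263] [365.48293544 162.71168689]
```

Run:
```python
from h import *
p=camera_params("wrist");T=p["tool_from_camera"];c=(p["mtx"],T[:3,:3],T[:3,3])
for z in(0,-3,-6):
  for x in (11,-11):print(z,x,[proj(c,[x,y,z]).round(1) for y in (-40,-25.2,25.2,33,40)])
s=read_state();O0,O1,th=np.load("scope.npy");ex=np.array([np.cos(th),np.sin(th),0]);ey=np.array([-ex[1],ex[0],0])
print(s["clock"],s["position"],np.degrees(th),R.from_quat(s["ee_rot"]).as_matrix().round(4))
for z in (80,): 
  t=np.array([O0,O1,0])-103*ex+29*ey+[0,0,z]; print(t,shift(t,s))
```

```text
0 11 [array([226.9, 285.9]), array([261.8, 285.9]), array([380.8, 285.9]), array([399.2, 285.9]), array([415.7, 285.9])]
0 -11 [array([230.5, 331.8]), array([264.1, 331.8]), array([378.3, 331.8]), array([396. , 331.8]), array([411.9, 331.8])]
-3 11 [array([225.1, 288.9]), array([260.7, 288.9]), array([381.9, 288.8]), array([400.7, 288.8]), array([417.5, 288.8])]
-3 -11 [array([228.9, 335.5]), array([263.1, 335.5]), array([379.4, 335.5]), array([397.4, 335.5]), array([413.6, 335.5])]
-6 11 [array([223.3, 291.9]), array([259.6, 291.9]), array([383.1, 291.9]), array([402.2, 291.9]), array([419.4, 291.9])]
-6 -11 [array([227.3, 339.3]), array([262.1, 339.3]), array([380.5, 339.3]), array([398.8, 339.3]), array([415.3, 339.3])]
1.35 [554.49479578 -86.31289053 218.91955451] 4.236468695463195 [[-9.976e-01 -6.880e-02  5.000e-04]
 [-6.880e-02  9.976e-01  3.000e-03]
 [-7.000e-04  3.000e-03 -1.000e+00]]
[535.88113743 -49.58871993  80.        ] [ 16.13730945  37.50014075 139.02194898]
```

>>> send_rows(
  translation=[
    [0.004,0.01,0.035],
    [0.009,0.02,0.07],
    [0.013,0.03,0.1],
    [0.016,0.0375,0.13],
    [0.016,0.0375,0.134],
    [0.016,0.0375,0.134],
    [0.016,0.0375,0.134],
  ],
  yaw=[-0.3,-0.3,-0.3,-0.3,-0.3,-0.3,-0.3],
  fingers=[105,105,105,105,105,105,105],
)

```text
clock: 2.05
position: [537.4, -49.8, 86.4]
ee_rot: [-0.037, 0.999, 0.002, 0.002]
contact_force: [0.1, 0.1, 0.4]
gripper_width: 50.1
```

```bash
cat >> h.py <<'E'
def sc(p):
    O0,O1,th=np.load("scope.npy");d=np.asarray(p)[:2]-[O0,O1];return np.array([d[0]*np.cos(th)+d[1]*np.sin(th),-d[0]*np.sin(th)+d[1]*np.cos(th)])
def rep():
    s=read_state();M=R.from_quat(s["ee_rot"]).as_matrix()
    print("t",round(s["clock"],2),"scope",sc(s["position"]).round(1),"z",s["position"][2].round(2),"yaw",np.degrees(np.arctan2(-M[1,0],-M[0,0])).round(2),"F",s["contact_force"].round(1),"w",round(s["gripper_width"],1));return s
E
python3 - <<'E'
from h import *
s=rep();print(s["position"])
cv2.imwrite("pics/w2.png",get_image("wrist"))
O0,O1,th=np.load("scope.npy");ex=np.array([np.cos(th),np.sin(th),0]);ey=np.array([-ex[1],ex[0],0])
t=np.array([O0,O1,0])-103*ex+29*ey+[0,0,60]; print(shift(t,s))
E
```

```text
t 2.05 scope [-101.5   28.7] z 86.44 yaw 4.25 F [0.1 0.1 0.4] w 50.1
[537.37822077 -49.79851352  86.44339964]
[ 1.5690936   0.2440958  26.43892999]
```

View pics/w2.png

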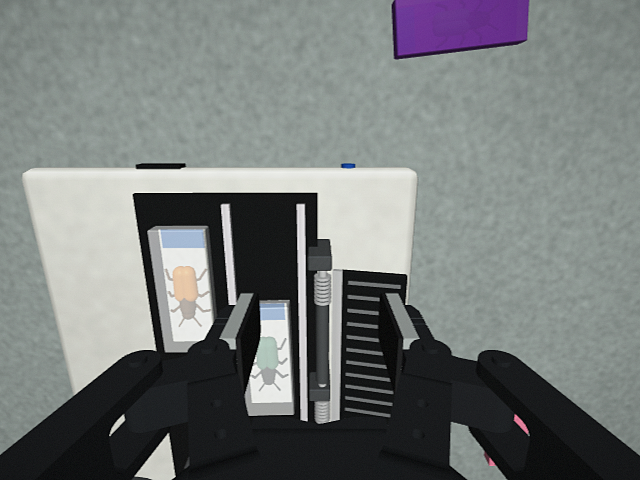

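>>> send_rows(
  translation=[
    [0.002,0,0.008],
    [0.002,0,0.016],
    [0.002,0,0.022],
    [0.002,0,0.026],
    [0.002,0,0.026],
    [0.002,0,0.026],
  ],
  yaw=[0,0,0,0,0,0],
  fingers=[105,105,105,105,105,105],
)

```text
clock: 2.7
position: [535.6, -49.9, 60.6]
ee_rot: [-0.037, 0.999, 0.002, 0.002]
contact_force: [0.0, 0.2, -0.4]
gripper_width: 50.1
```

>>> send_rows(
  translation=[
    [0,0,0.002],
    [0,0,0.004],
    [0,0,0.006],
    [0,0,0.008],
    [0,0,0.008],
    [0,0,0.008],
  ],
  yaw=[0,0,0,0,0,0],
  fingers=[105,105,105,105,105,105],
)

```text
clock: 3.3
position: [536.0, -49.6, 52.7]
ee_rot: [-0.037, 0.999, 0.002, 0.002]
contact_force: [1.3, 2.2, 1.5]
gripper_width: 50.3
```

Run:
```python
from h import *
rep()
cv2.imwrite("pics/w3.png",get_image("wrist"))
```

```text
t 3.3 scope [-102.9   28.9] z 52.73 yaw 4.26 F [1.3 2.2 1.5] w 50.3
```

View pics/w3.png

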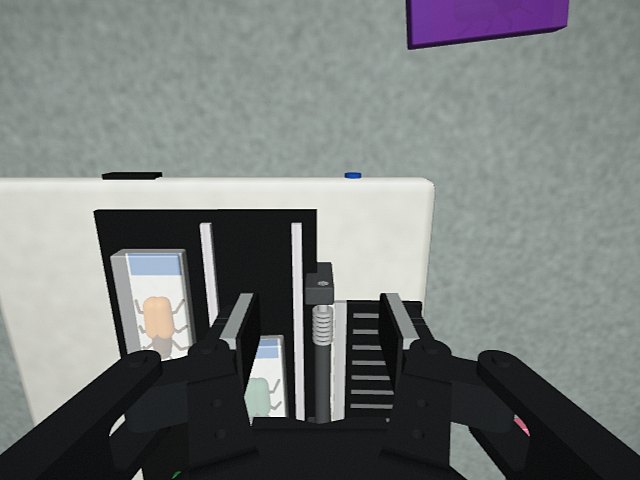

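Both tips are placed: left in the channel behind the block (245,295), right on the bar (390,295), first contact felt. Press on gently.

>>> send_rows(
  translation=[
    [0,0,0.001],
    [0,0,0.002],
    [0,0,0.003],
    [0,0,0.004],
    [0,0,0.005],
    [0,0,0.006],
    [0,0,0.006],
  ],
  yaw=[0,0,0,0,0,0,0],
  fingers=[105,105,105,105,105,105,105],
)

```text
clock: 4.05
position: [536.1, -50.0, 46.8]
ee_rot: [-0.037, 0.999, 0.001, 0.002]
contact_force: [-0.1, -1.6, 5.1]
gripper_width: 50.2
```

Run:
```python
from h import *
rep()
cv2.imwrite("pics/w4.png",get_image("wrist"))
im=get_image("scene");c=cam("scene")
print(proj(c,[640,-70,50]))
cv2.imwrite("pics/s4.png",cv2.resize(im[230:340,240:400],None,fx=5,fy=5,interpolation=cv2.INTER_CUBIC))
im=get_image("top");cv2.imwrite("pics/t4.png",cv2.resize(im[150:290,270:430],None,fx=4,fy=4,interpolation=cv2.INTER_CUBIC))
```

```text
t 4.05 scope [-102.8   28.6] z 46.77 yaw 4.26 F [-0.1 -1.6  5.1] w 50.2
[320.81727058 289.99314718]
```

View pics/w4.png

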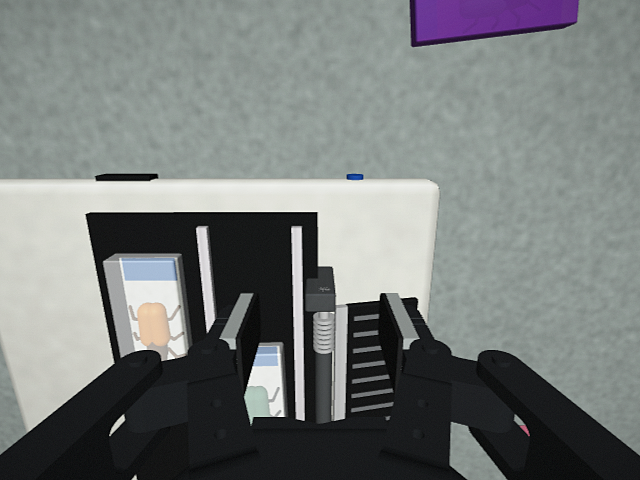

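View pics/s4.png

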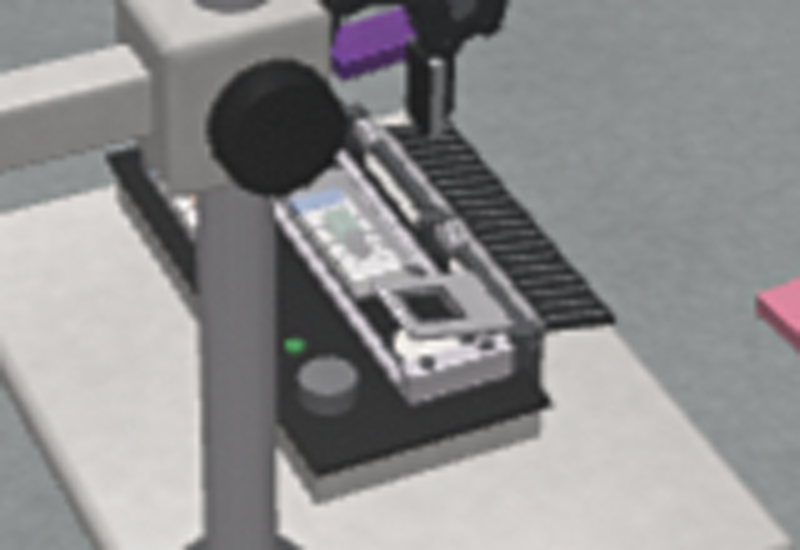

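View pics/t4.png

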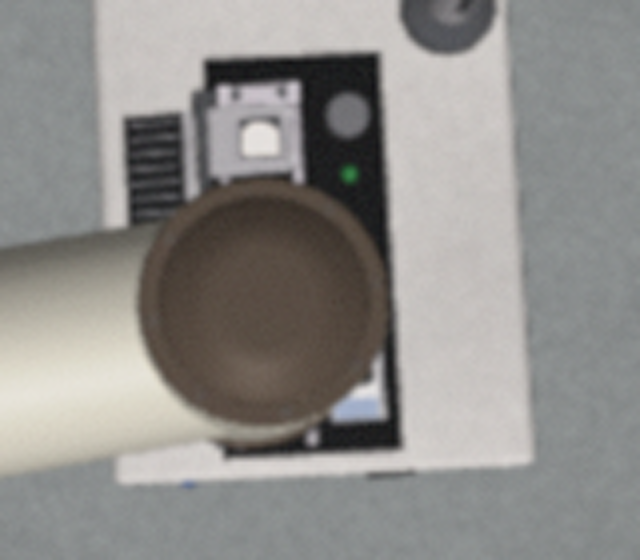

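Run:
```python
from h import *
c=cam("scene");O0,O1,th=np.load("scope.npy");ex=np.array([np.cos(th),np.sin(th),0]);ey=np.array([-ex[1],ex[0],0]);O=np.array([O0,O1,0])
f=lambda x,y,z:(proj(c,O+x*ex+y*ey+[0,0,z])-[240,230])*5
print("ref deck far right (65,-66)",f(65,-66,45),"stop right front top",f(37,-21,58),"dFL",f(65,27,45))
for t in(0,.21,.3,.4,.5,.6): print(t,[f(x,30-46*np.cos(t-.21),56+46*np.sin(t-.21)).round() for x in(0,36)], "bar far out",f(35,30+42*np.cos(t-.21),55-42*np.sin(t-.21)).round())
```

```text
ref deck far right (65,-66) [311.91775191 466.038512  ] stop right front top [394.34260574 357.25112609] dFL [546.3644885  395.46571545]
0 [array([366., 319.]), array([408., 376.])] bar far out [616. 277.]
0.21 [array([364., 300.]), array([406., 356.])] bar far out [617. 295.]
0.3 [array([365., 291.]), array([406., 347.])] bar far out [616. 303.]
0.4 [array([366., 281.]), array([408., 337.])] bar far out [614. 312.]
0.5 [array([369., 271.]), array([411., 327.])] bar far out [611. 322.]
0.6 [array([373., 260.]), array([415., 316.])] bar far out [607. 331.]
```

>>> send_rows(
  translation=[
    [-0.002,0,0],
    [-0.005,0,0],
    [-0.008,0,0],
    [-0.011,0,0],
    [-0.014,0,0],
    [-0.017,0,0],
    [-0.02,0,0],
    [-0.023,0,0],
    [-0.026,0,0],
    [-0.029,0,0],
    [-0.032,0,0],
    [-0.034,0,0],
  ],
  yaw=[0,0,0,0,0,0,0,0,0,0,0,0],
  fingers=[105,105,105,105,105,105,105,105,105,105,105,105],
)

```text
clock: 5.4
position: [570.4, -47.4, 47.1]
ee_rot: [-0.037, 0.999, 0.001, 0.002]
contact_force: [-3.4, 0.5, 3.1]
gripper_width: 50.2
```

Run:
```python
from h import *
rep()
cv2.imwrite("pics/w5.png",get_image("wrist"))
im=get_image("scene")
cv2.imwrite("pics/s5.png",cv2.resize(im[230:340,240:400],None,fx=5,fy=5,interpolation=cv2.INTER_CUBIC))
```

```text
t 5.4 scope [-68.4  28.7] z 47.07 yaw 4.26 F [-3.4  0.5  3.1] w 50.2
```

View pics/w5.png

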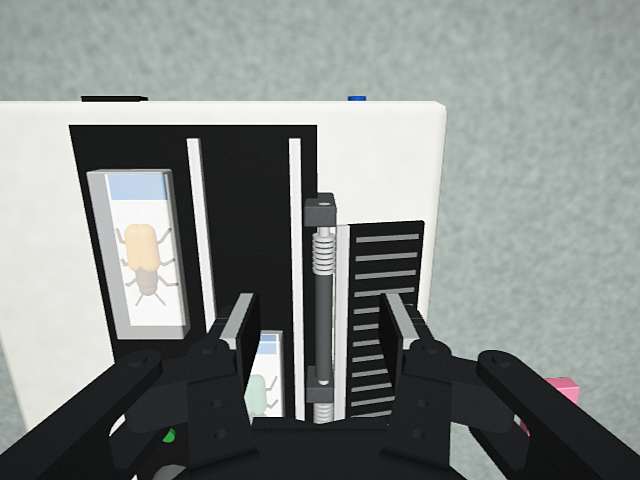

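View pics/s5.png

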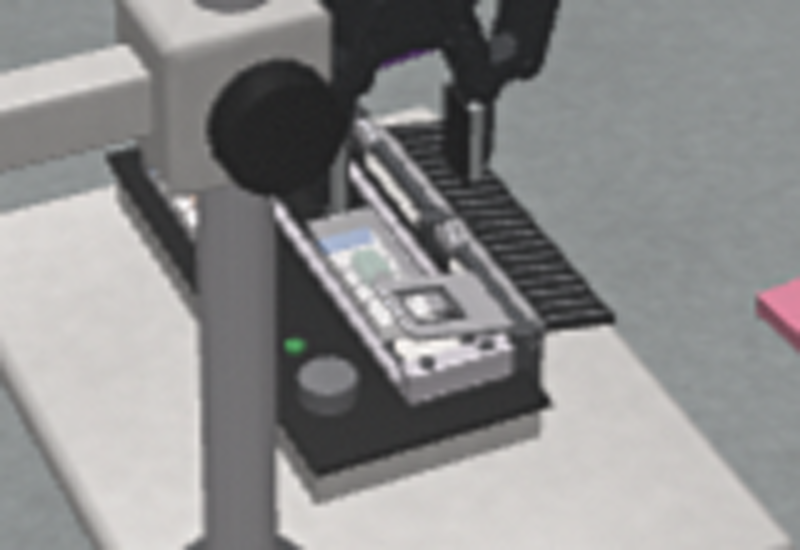

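>>> send_rows(
  translation=[
    [-0.003,0,0.0003],
    [-0.006,0,0.0003],
    [-0.009,0,0.0003],
    [-0.012,0,0.0003],
    [-0.015,0,0.0003],
    [-0.018,0,0.0003],
    [-0.02,0,0.0003],
    [-0.021,0,0.0003],
    [-0.021,0,0.0003],
  ],
  yaw=[0,0,0,0,0,0,0,0,0],
  fingers=[105,105,105,105,105,105,105,105,105],
)

```text
clock: 6.4
position: [591.8, -45.8, 47.0]
ee_rot: [-0.037, 0.999, 0.001, 0.003]
contact_force: [-2.5, 0.1, 4.2]
gripper_width: 50.5
```

Run:
```python
from h import *
s=rep();np.save("w6.npy",np.r_[s["position"],s["ee_rot"]])
im=get_image("wrist")
cv2.imwrite("pics/w6.png",cv2.resize(im[230:430,200:420],None,fx=3,fy=3,interpolation=cv2.INTER_CUBIC))
```

```text
t 6.4 scope [-46.9  28.7] z 46.96 yaw 4.26 F [-2.5  0.1  4.2] w 50.5
```

View pics/w6.png

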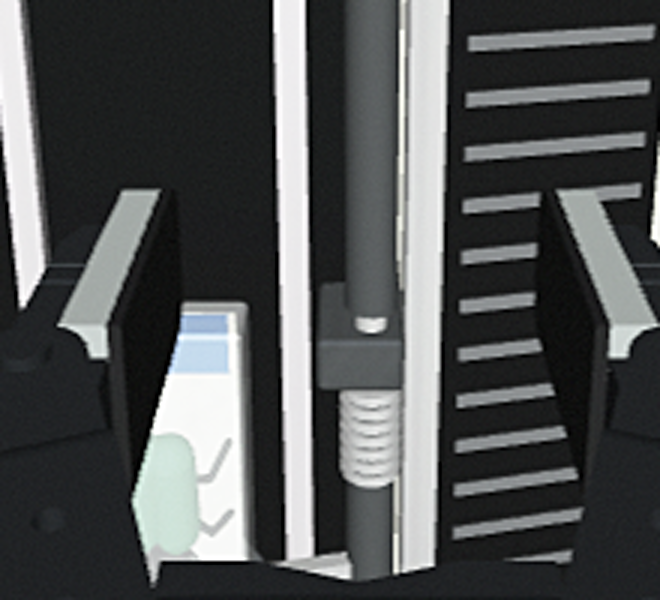

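Run:
```python
from h import *
v=np.load("w6.npy");st=dict(position=v[:3],ee_rot=v[3:]);c=cam("wrist",st)
for x,y,z in[(245,303,45),(245,303,55),(245,312,55)]: print(z,sc(ray(c,(200+x/3,230+y/3),z)).round(1))
```

```text
45 [-35.1  11. ]
55 [-41.2  12.2]
55 [-39.8  12.1]
```

>>> send_rows(
  translation=[
    [-0.001,0,0],
    [-0.002,0,0],
    [-0.003,0,0],
    [-0.003,0,0],
  ],
  yaw=[0,0,0,0],
  fingers=[105,105,105,105],
)

```text
clock: 6.85
position: [595.0, -45.5, 47.0]
ee_rot: [-0.037, 0.999, 0.002, 0.003]
contact_force: [-1.8, 0.4, 2.8]
gripper_width: 49.8
```

>>> send_rows(
  translation=[
    [-0.001,0,0],
    [-0.002,0,0],
    [-0.002,0,0],
  ],
  yaw=[0,0,0],
  fingers=[105,105,105],
)

```text
clock: 7.15
position: [595.5, -45.5, 46.9]
ee_rot: [-0.037, 0.999, 0.001, 0.001]
contact_force: [-6.1, 0.5, 6.0]
gripper_width: 50.3
```

Run:
```python
from h import *
s=rep();np.save("w7.npy",np.r_[s["position"],s["ee_rot"]])
im=get_image("wrist")
cv2.imwrite("pics/w7.png",cv2.resize(im[230:430,200:420],None,fx=3,fy=3,interpolation=cv2.INTER_CUBIC))
im=get_image("scene")
cv2.imwrite("pics/s7.png",cv2.resize(im[230:340,240:400],None,fx=5,fy=5,interpolation=cv2.INTER_CUBIC))
```

```text
t 7.15 scope [-43.3  28.6] z 46.86 yaw 4.22 F [-6.1  0.5  6. ] w 50.3
```

View pics/w7.png

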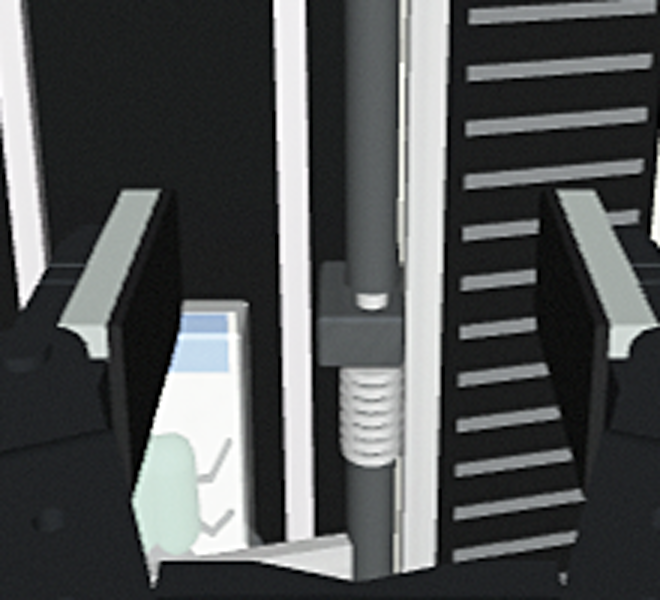

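View pics/s7.png

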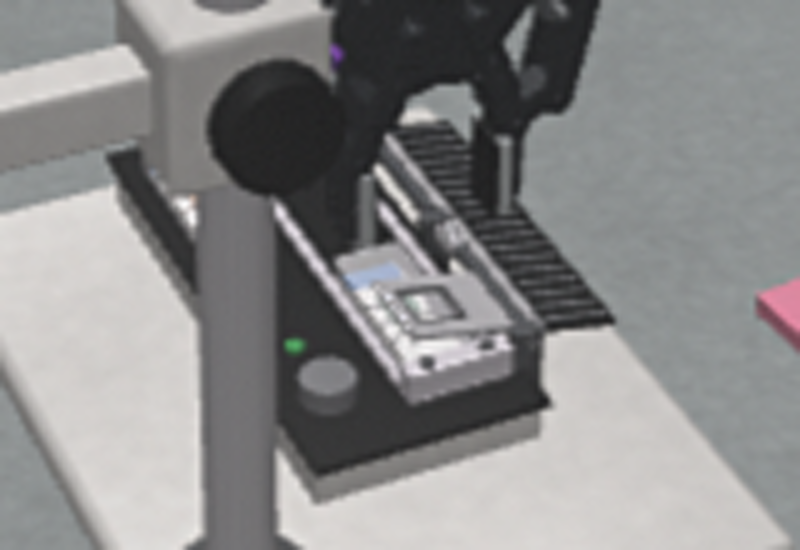

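>>> send_rows(
  translation=[
    [-0.002,0,0],
    [-0.004,0,0],
    [-0.005,0,0],
    [-0.005,0,0],
    [-0.005,0,0],
  ],
  yaw=[0,0,0,0,0],
  fingers=[105,105,105,105,105],
)

```text
clock: 7.75
position: [595.7, -45.8, 46.3]
ee_rot: [-0.036, 0.999, 0.001, -0.004]
contact_force: [-11.0, 2.5, 9.5]
gripper_width: 50.1
```

Run:
```python
from h import *
s=rep();c=cam("wrist",s)
im=get_image("wrist");cv2.imwrite("pics/w8.png",cv2.resize(im[230:430,200:420],None,fx=3,fy=3,interpolation=cv2.INTER_CUBIC))
O0,O1,th=np.load("scope.npy");ex=np.array([np.cos(th),np.sin(th),0]);ey=np.array([-ex[1],ex[0],0]);O=np.array([O0,O1,0])
for x in(-33,-35):print(x,[((proj(c,O+x*ex+13*ey+[0,0,z])-[200,230])*3).round() for z in(45,55)])
```

```text
t 7.75 scope [-43.   28.4] z 46.32 yaw 4.09 F [-11.    2.5   9.5] w 50.1
-33 [array([260., 296.]), array([254., 333.])]
-35 [array([259., 284.]), array([253., 320.])]
```

View pics/w8.png

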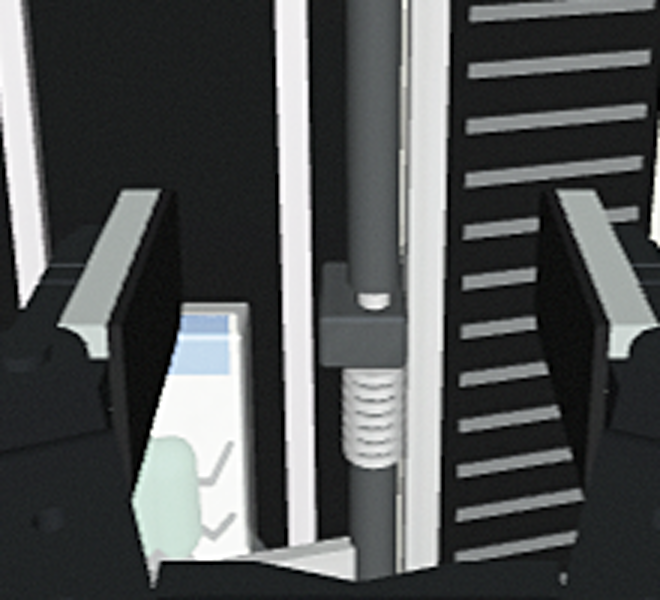

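>>> send_rows(
  translation=[
    [0.001,0,0],
    [0.003,0,0],
    [0.005,0,0],
    [0.005,0,0],
  ],
  yaw=[0,0,0,0],
  fingers=[105,105,105,105],
)

```text
clock: 8.2
position: [592.8, -45.8, 47.3]
ee_rot: [-0.036, 0.999, 0.001, -0.001]
contact_force: [2.3, 0.7, 3.2]
gripper_width: 50.3
```

Run:
```python
from h import *
s=rep();c=cam("wrist",s)
im=get_image("wrist");cv2.imwrite("pics/w9.png",cv2.resize(im[230:430,200:420],None,fx=3,fy=3,interpolation=cv2.INTER_CUBIC))
O0,O1,th=np.load("scope.npy");ex=np.array([np.cos(th),np.sin(th),0]);ey=np.array([-ex[1],ex[0],0]);O=np.array([O0,O1,0])
for x in(-33,-35):print(x,[((proj(c,O+x*ex+13*ey+[0,0,z])-[200,230])*3).round() for z in(45,55)])
im=get_image("scene")
cv2.imwrite("pics/s9.png",cv2.resize(im[260:320,290:370],None,fx=9,fy=9,interpolation=cv2.INTER_CUBIC))
```

```text
t 8.2 scope [-45.9  28.5] z 47.26 yaw 4.12 F [2.3 0.7 3.2] w 50.3
-33 [array([260., 309.]), array([254., 347.])]
-35 [array([259., 297.]), array([253., 335.])]
```

View pics/w9.png

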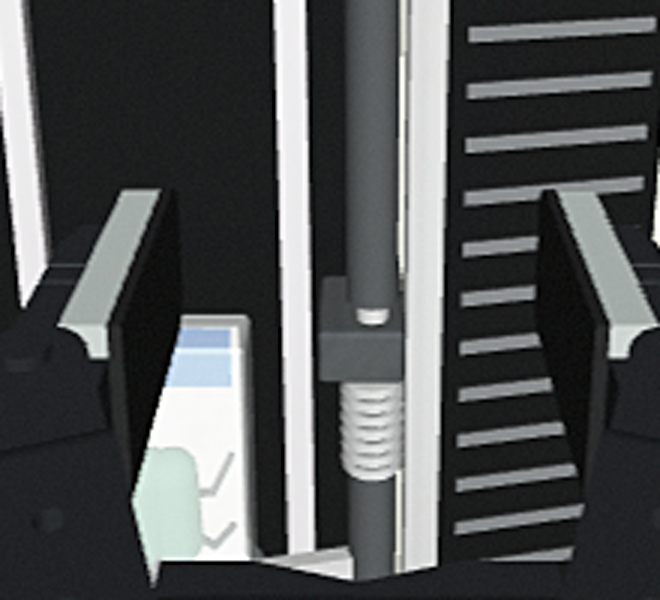

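View pics/s9.png

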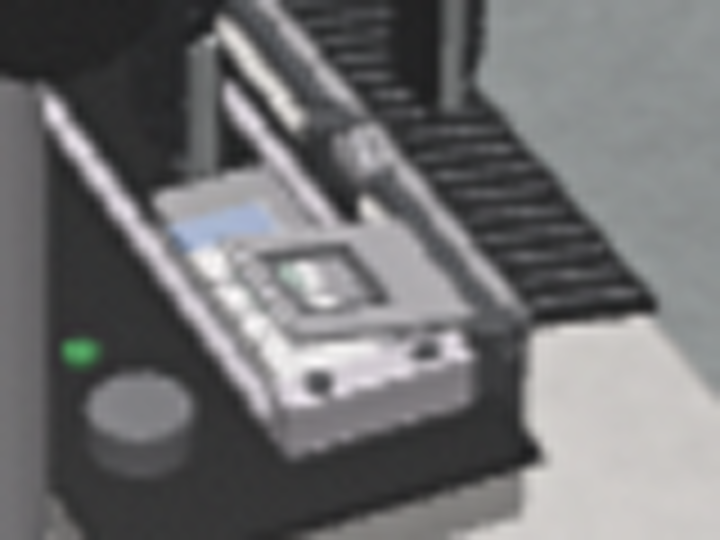

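The block stayed home (near end about -32, row 316 in the crop) and the flap is still up. Let go of the bar.

>>> send_rows(
  translation=[
    [0.001,0,-0.002],
    [0.001,0,-0.004],
    [0.001,0,-0.006],
    [0.001,0,-0.008],
    [0.001,0,-0.011],
    [0.001,0,-0.015],
    [0.001,0,-0.022],
    [0.001,0,-0.035],
    [0.001,0,-0.055],
    [0.001,0,-0.08],
    [0.001,0,-0.1],
    [0.001,0,-0.1],
  ],
  yaw=[0,0,0,0,0,0,0,0,0,0,0,0],
  fingers=[105,105,105,105,105,105,105,105,105,105,105,105],
)

```text
clock: 9.5
position: [594.0, -46.1, 151.5]
ee_rot: [-0.036, 0.999, 0.001, 0.002]
contact_force: [0.3, 0.4, 0.2]
gripper_width: 50.3
```

>>> send_rows(
  translation=[
    [0.03,0,-0.02],
    [0.06,0,-0.04],
    [0.08,0,-0.05],
    [0.08,0,-0.05],
    [0.08,0,-0.05],
  ],
  yaw=[0,0,0,0,0],
  fingers=[105,105,105,105,105],
)

```text
clock: 10.0
position: [514.0, -52.0, 201.4]
ee_rot: [-0.036, 0.999, 0.002, 0.002]
contact_force: [0.2, -0.6, -0.2]
gripper_width: 50.5
```

Run:
```python
from h import *
s=rep();np.save("w10.npy",np.r_[s["position"],s["ee_rot"]])
cv2.imwrite("pics/w10.png",get_image("wrist"))
im=get_image("scene")
cv2.imwrite("pics/s10.png",cv2.resize(im[230:340,240:400],None,fx=5,fy=5,interpolation=cv2.INTER_CUBIC))
```

```text
t 10.0 scope [-125.    28.2] z 201.42 yaw 4.15 F [ 0.2 -0.6 -0.2] w 50.5
```

View pics/w10.png

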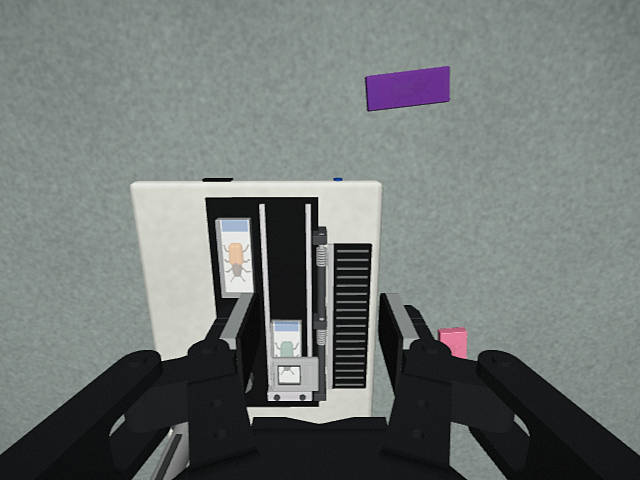

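View pics/s10.png

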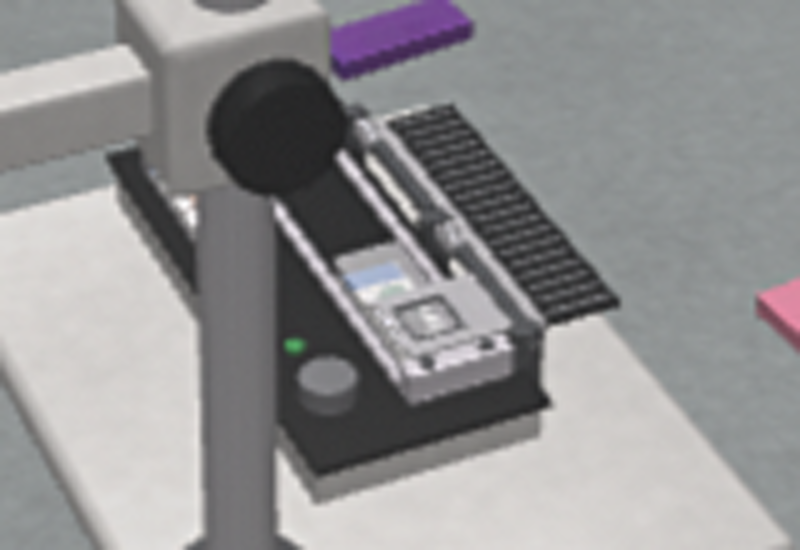

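Run:
```python
from h import *
im=cv2.imread("pics/w10.png");cv2.imwrite("pics/w10c.png",cv2.resize(im[310:410,255:345],None,fx=6,fy=6,interpolation=cv2.INTER_CUBIC))
```

```text
(no output)
```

View pics/w10c.png

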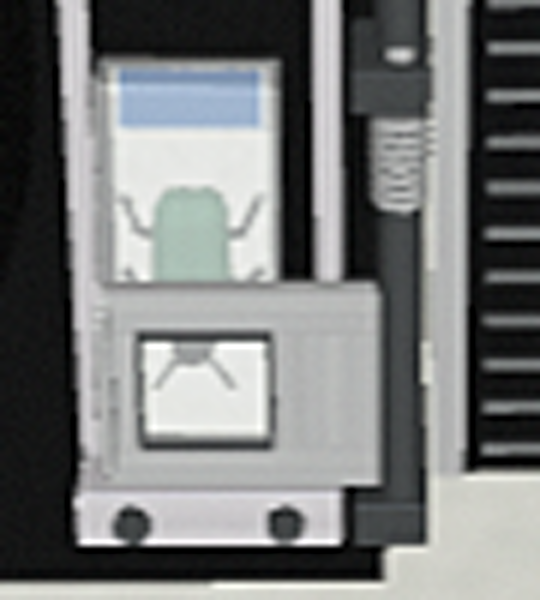

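Run:
```python
from h import *
v=np.load("w10.npy");st=dict(position=v[:3],ee_rot=v[3:]);c=cam("wrist",st)
g=lambda x,y,z:sc(ray(c,(255+x/6,310+y/6),z)).round(1)
print("near z45",g(190,59,45),"z55",g(190,59,55),"L",g(100,59,45),"R",g(280,59,45),"flap front z56",g(240,284,56),"stop front top",g(240,488,58))
```

```text
near z45 [-31.8  -2.1] z55 [-37.4  -1.1] L [-31.8 -15.8] R [-31.7  11.6] flap front z56 [0.5 5.5] stop front top [36.1  4.9]
```

Run:
```python
from h import *
rep();job_done()
```

```text
t 10.1 scope [-124.7   28.2] z 200.47 yaw 4.15 F [ 0.3  0.3 -0.7] w 50.1
the job is handed in; nothing more can be done
```

The green-beetle block is loaded and clamped, and I handed the job in at 10.1 s. I held the thumb bar down with one fingertip (flap at about 0.45 rad) and pushed the block along the channel with the other. I pushed until it stopped moving against 11 N, backed off, let the bar up slowly and moved the arm away.

**Last checks**
- **Flap and block:** the flap lies level on the block, and the block's near end is at x of about -32 to -33 mm, where it should be -33. The fingertip position when the block stopped agrees with that.
- **Uncertain reading:** the near-end edge in the last picture reads -31.8 mm if it is the bottom edge and -37.4 mm if it is the top. I took it as the bottom because the clear end face shows its top edge separately, at about -33 mm in an earlier close view.
- **Other objects:** the orange-beetle spare and the pink and purple look-alikes appear where they were. I did not measure them or re-check the rest, but nothing else was touched.
- **Robot:** it is clear of everything and reads less than 1 N.

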